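Roll the rolling pin into its cradle

TASK

Roll the wooden rolling pin along the worktop by pushing its side with the fingertips, up the ramps of the wooden cradle and into its V, so that it rests there with the barrel roughly centred across both cheeks, sticking out on both sides. Never pinch, lift, fling or press hard on the pin: it must really roll, gently, and stay down on the table and the cradle. Leave the two spice jars, the tin and the cups standing where they are, and finish clear of everything.

Things in the scene. Friction and masses are not known exactly. Their poses are not given: they have to be found in the camera images.
- rolling_pin: Loose one-piece wooden rolling pin, 230 mm long, about 0.3 kg: pale barrel 50 mm across and 160 mm long, a red handle 28 mm thick at each end. Origin on its axis at mid length; y axis along the pin, x and z turn as it rolls. Starts on the table 155-195 mm before the V, up to 12 mm to one side, within 0.15 rad of parallel. Pushed, it rolls along its own normal and coasts; it jams if pushed well above its axis.
- cradle: Wooden cradle fixed to the table, 80 mm wide (y), 115 mm long (x): two cheeks, each 18 mm wide, at y = -40 to -22 and 22 to 40 mm, joined by a plate 4 mm high and a rod at the back. Origin on the table under the bottom of the V; the V runs along y, x points level away from the ramps.
- v_seat (a point): Where the pin's axis lies when seated: 32 mm above the table over the bottom of the V, at mid width (axes as the cradle). The V's two sides slope at 30 degrees and meet 3 mm above the table; behind, the far side ends in a crest only 14 mm high at x = 20 mm, so a pin pushed some 15 mm too far drops out at the back.
- ramp_foot (a point): Foot of the ramps at mid width, at table level, 85 mm before the V (axes as the cradle). From here both cheeks rise evenly to a crest 13 mm high at 18 mm before the V; a pin pushed on turns parallel against them; over the crest its axis is about 38 mm above the table.
- cinnamon: Bystander: glass spice jar with a dark cap, 41 mm across, 105 mm tall, standing behind the cradle; origin under its centre.
- nutmeg: Bystander: square-sided glass spice jar with a mustard-yellow cap, 42 mm across, 96 mm tall, standing behind the cradle; origin under its centre.
- milk_tin: Bystander: small tin with a green and white label, 58 mm across, 72 mm tall, standing behind the cradle; origin under its centre.
- portion_cups: Bystander: stack of small white paper cups, 61 mm across, 62 mm tall, standing to the left of the pin's way; origin under its centre.

How it is judged:
By the outcome, as a careful person would: the job done as asked, in the order asked, and still so for the second after the job is handed in, with the robot touching nothing.
It also fails if it takes over 45 s, if anything falls off the work surface, if the arm or the gripper's body presses on something with over 40 N, if the wrist force passes 120 N, or if a joint passes its speed limit or range.

ROBOT

A 6-joint arm with a two-finger parallel gripper is mounted at the origin on a cart in front of the work surface, level with it; the furniture and walls round the work are solid. World frame = base frame: x ahead of the robot, y to its left, z up, the work surface at z = 0. Lengths are in m, angles in degrees, forces in N, time in s.
With the tool pointing down it reaches from about 0.375 to 0.9 m from the base axis. Payload 3.1 kg.
Tool frame: the origin (TCP) lies at the very end of the fingers, on their centre line; the grasp point (between the pads) lies 19 mm behind it; z points along the fingers, y is the line along which they close (so a half turn about z gives the same grasp; the last joint's range is limited). The gripper opens to 85 mm and grips with 20 to 120 N. Pads are 22 mm wide; open, the fingers measure 114 mm over their backs; the gripper's body (76 mm by 85 mm) begins 54 mm behind the grasp point. The pads swing forward as they close: fully open they stand 13 mm farther back than shut.
Start: joints at [59.559, 30.224, 82.088, -0, 67.689, -10.227], TCP at [0.216, 0.586, 0.231] pointing down, gripper open.
Joint ranges: [-176.69, 176.69], [-43.24, 126.21], [12.49, 139.97], [-82, 262], [0, 151.66], [-163.58, 163.58]. Speed limits (degrees/s): [159.86, 159.86, 180, 180, 180, 180].

INTERFACE

Orientations are given as a 3x3 rotation matrix whose columns are the frame's x, y, z axes.
In Python, from station import observe, camera, finish_job gives the robot as it stands. The module is installed in compiled form; this text tells all that it offers.
- The arm moves only by the tool jog_arm, never from a script. Its argument "deltas" is text: rows parted by semicolons, each of 7 numbers parted by spaces: the finger opening in m, from 0 to 0.0854, then the shift along the tool's x, y, z in m, then the turn, a rotation vector about the tool's x, y, z in rad. A call has 1 to 5 rows; each row shifts and turns the commanded pose from where the row before left it, along the tool's axes as they then stand; what a row does not reach is not made up. A row lasts 1/10 s, in which the tool goes at most 50 mm and 8.59 degrees, less where a joint would pass 70% of its speed; a pose out of reach is approached as far as the arm can. A call is refused whole if a number of a shift passes 0.05 or a number of a turn 0.15, either way. A call with a gripper value outside its range is refused whole. The fingers move at their own pace and stop on an object; the grip force is fixed at half the most. Time passes only in rows, so rows that do not move let the fingers close. It gives the time, the measured TCP pose, the force, the opening and the grip force at its end, in the units of the state.
- observe(): the state, without advancing time (a new reading comes with each control period).
- camera(name): name is "side" or "top" or "wrist"; returns a dict with "image" (420x560x3 uint8, red, green, blue), "intrinsics" (3x3 intrinsics, pixels), "T" (4x4, takes a point from camera to world coordinates); the wrist camera has in their place "T_tool_cam" (4x4, takes a point from camera to tool coordinates, whose origin is the TCP and whose axes are the flange's). Camera axes: x right, y down, z forward; pixel columns grow to the right and rows downward; lengths in m; the calibration is good to about 2 mm. The wrist camera is an equidistant fisheye: a pixel r from the principal point sees the ray r / f radians off the axis. A picture is of the moment at which its call begins: read the wrist's pose just before it. There is no depth.
- finish_job(): hands the job in; it is judged then, once.
The state is a dict: "time_s": time; "q": joint angles; "qd": joint speeds; "effort": joint torques, N m; "position": TCP position; "orientation": TCP orientation; "contact_force": force on the tool from outside, world axes, zero at the start; "ft_torque": the same for the moment, N m; "opening": finger opening in m; "finger_force": force on a finger pad.
Only numpy, scipy, OpenCV 4.12 (cv2) and the standard library are available. Lean on these libraries where they do the work, as an engineer would, in place of code of your own. Each camera call takes 0.05 s, during which the arm holds its last target. There are 200 camera calls.

## Working session

There is one attempt and no reset: what is moved stays moved. The work goes in short steps, Python scripts to look and compute and a tool call to move; the robot and the scene stay as the last step left them, time stands still between calls to the robot, and variables do not carry over. Pictures are saved under pics/ and viewed, at most 10 in all, crops included, and the job is handed in when it is done.

Besides the shell and the picture viewer there is one more tool, called after "Request:" by a JSON object that holds its "method" and its "body". jog_arm: Moves the arm, as the interface text tells. Its arguments: {"type":"object","properties":{"deltas":{"type":"string"}},"required":["deltas"]}

```bash
mkdir -p pics; python3 - <<'E'
from station import observe,camera
import cv2,numpy as np
s=observe();print(s['time_s'],s['position'],s['orientation'],s['opening'])
for n in("top","side"):
    c=camera(n);cv2.imwrite(f"pics/{n}0.png",c["image"][...,::-1]);np.savez(f"{n}0.npz",**c)
    print(n,c["intrinsics"].tolist(),np.round(c["T"],4).tolist())
E
```

```text
0.0 [0.21555424 0.58588623 0.23032753] [[-9.38402016e-01  3.45543673e-01 -1.10714069e-03]
 [ 3.45545228e-01  9.38400208e-01 -1.88272864e-03]
 [ 3.88376086e-04 -2.14932354e-03 -9.99997615e-01]] 0.08534762779480282
top [[482.27462857642917, 0.0, 285.2792194385601], [0.0, 482.27462857642917, 213.7132993249613], [0.0, 0.0, 1.0]] [[0.024, -0.9811, 0.1922, 0.3863], [-0.9997, -0.0236, 0.0041, 0.3952], [0.0005, -0.1922, -0.9814, 1.0892], [0.0, 0.0, 0.0, 1.0]]
side [[470.0104057497785, 0.0, 278.2416614153241], [0.0, 470.0104057497785, 207.6591830865413], [0.0, 0.0, 1.0]] [[0.8068, -0.3441, 0.4803, 0.0545], [-0.5909, -0.4684, 0.6569, -0.3177], [-0.0011, -0.8138, -0.5812, 0.6901], [0.0, 0.0, 0.0, 1.0]]
```

View pics/top0.png

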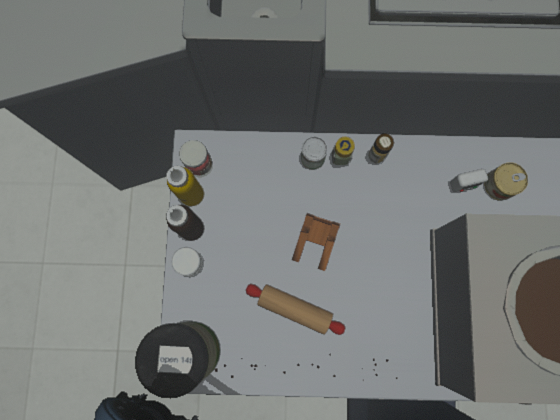

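View pics/side0.png

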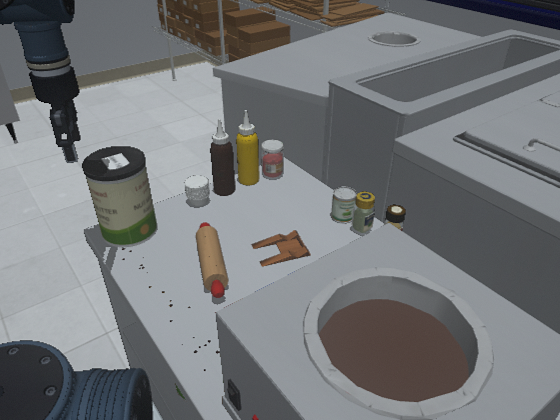

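The top view shows the pin lying from (253,290) to (337,328). The cradle is at about (318,240), with its ramp feet at (297,262) and (322,268) facing the robot. Cups are at (186,262), and the jars and tin are at about (314–384,150).

```bash
cat > h.py <<'E'
import numpy as np,cv2
def ray(K,T,px,z):
    d=T[:3,:3]@np.linalg.solve(K,[px[0],px[1],1.]);o=T[:3,3]
    return o+d*(z-o[2])/d[2]
def pinpose(c):
    hsv=cv2.cvtColor(c["image"],cv2.COLOR_RGB2HSV);h,s,v=cv2.split(hsv)
    m=(((h<6)|(h>174))&(s>150)&(v>90)).astype(np.uint8)
    n,_,st,ce=cv2.connectedComponentsWithStats(m)
    return [(st[i,4],ce[i],ray(c["intrinsics"],c["T"],ce[i],.028)) for i in range(1,n) if st[i,4]>25]
E
python3 - <<'E'
from h import *
c=dict(np.load("top0.npz"));np.set_printoptions(precision=4,suppress=True)
P=pinpose(c)
for p in P: print(*p)
hsv=cv2.cvtColor(c["image"],cv2.COLOR_RGB2HSV);print(hsv[235,318],hsv[260,298],hsv[310,295])
h,s,v=cv2.split(hsv);m=((h<22)&(s>110)).astype(np.uint8);m[:205]=0;m[275:]=0;m[:,:285]=0;m[:,350:]=0
ct=max(cv2.findContours(m,cv2.RETR_EXTERNAL,cv2.CHAIN_APPROX_NONE)[0],key=cv2.contourArea)
box=cv2.boxPoints(cv2.minAreaRect(ct));print(cv2.contourArea(ct))
for b in box: print(b,ray(c["intrinsics"],c["T"],b,0.0))
print(cv2.approxPolyDP(ct,2.5,True)[:,0].tolist())
big=cv2.resize(c["image"][195:345,235:365],None,fx=4.6,fy=4,interpolation=cv2.INTER_CUBIC);cv2.imwrite("pics/crop.png",cv2.resize(c["image"][195:345,225:365],None,fx=4,fy=4,interpolation=cv2.INTER_CUBIC)[...,::-1])
E
```

```text
113 [253.1504 290.5487] [0.4223 0.4654 0.028 ]
116 [336.6897 327.4741] [0.3484 0.2835 0.028 ]
[ 13 134 118] [ 12 122 100] [ 17 102 137]
828.5
[291.7 258.9] [0.4959 0.3827 0.    ]
[306.4 214.8] [0.5982 0.3511 0.    ]
[339.1 225.7] [0.5746 0.2758 0.    ]
[324.4 269.8] [0.4732 0.3086 0.    ]
[[307, 215], [302, 230], [305, 226], [310, 230], [300, 234], [296, 260], [308, 239], [325, 246], [321, 268], [324, 269], [333, 242], [327, 241], [326, 237], [334, 237], [338, 226], [313, 220]]
```

View pics/crop.png

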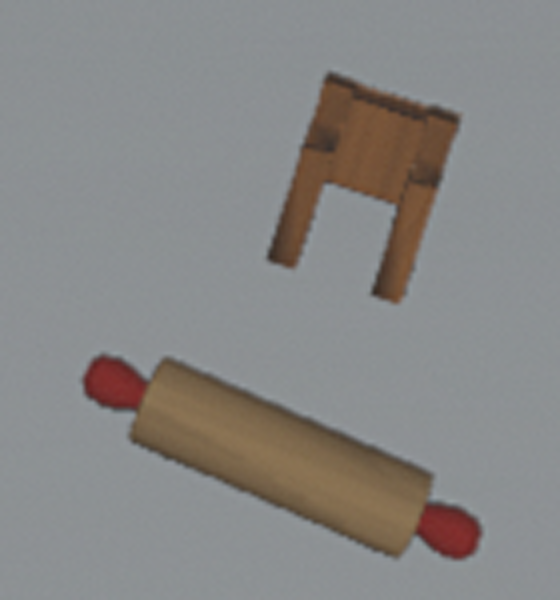

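```bash
python3 - <<'E'
from h import *
c=dict(np.load("top0.npz"));s=dict(np.load("side0.npz"));np.set_printoptions(precision=4,suppress=True)
W=lambda x,y,z:ray(c["intrinsics"],c["T"],(x,y),z)
f=[W(*p,0) for p in((291.8,260.5),(299,261.8),(318,268.5),(325.5,270))]
V=[W(*p,.006) for p in((305.5,229.5),(331.3,238.3))]
B=[W(307.5,213.3,.01),W(340,224.5,.01)]
for n,a in(("feet",f),("V",V),("back",B)): 
    for p in a: print(n,p[:2])
fm=np.mean(f,0)[:2];vm=np.mean(V,0)[:2];bm=np.mean(B,0)[:2]
print("foot-V",np.linalg.norm(vm-fm),"foot-back",np.linalg.norm(bm-fm),"widths",np.linalg.norm(f[0]-f[3]),np.linalg.norm(B[0]-B[1]))
ang=lambda d:np.degrees(np.arctan2(-d[0],d[1]))
print("yaw",ang((f[0]-f[3])[:2]),ang((V[0]-V[1])[:2]),ang((B[0]-B[1])[:2]),np.degrees(np.arctan2(*(bm-fm)[::-1])))
yaw=np.mean([np.degrees(np.arctan2(*(bm-fm)[::-1])),ang((B[0]-B[1])[:2])]);y=np.radians(yaw)
ex=np.array([np.cos(y),np.sin(y)]);ey=np.array([-ex[1],ex[0]])
v=np.mean([vm,fm+.085*ex,bm-.03*ex],0);print("yaw",yaw,"V",v)
P=pinpose(c);a,b=P[0][2][:2],P[1][2][:2];m=(a+b)/2
print("pin",m,"yaw",ang(a-b),"in cradle",(m-v)@ex,(m-v)@ey)
# can top: two-view closest point, cups
for A,Bp in(((172,360),(115,161)),((186,256),(197,181))):
    d1=c["T"][:3,:3]@np.linalg.solve(c["intrinsics"],[*A,1]);d2=s["T"][:3,:3]@np.linalg.solve(s["intrinsics"],[*Bp,1])
    o1,o2=c["T"][:3,3],s["T"][:3,3];t=np.linalg.lstsq(np.c_[d1,-d2],o2-o1,rcond=None)[0];print(o1+t[0]*d1,o2+t[1]*d2)
E
```

```text
feet [0.4923 0.3824]
feet [0.4898 0.3661]
feet [0.4757 0.3231]
feet [0.4728 0.3062]
V [0.563  0.3528]
V [0.5442 0.2941]
back [0.5998 0.349 ]
back [0.5757 0.2749]
foot-V 0.0739647445340188 foot-back 0.11001801319270905 widths 0.07872936357996654 0.07799238765245799
yaw -14.37778643917782 -17.72354460453111 -18.029082799063705 -17.170229615295025
yaw -17.599656207179365 V [0.5588 0.3211]
pin [0.3853 0.3744] yaw -22.104246956267403 in cradle -0.18149442932444682 -0.0015994059130085285
[0.29   0.5962 0.1871] [0.2901 0.5962 0.1871]
[0.4911 0.6104 0.0555] [0.4821 0.6145 0.0554]
```

The foot-to-back distance (110 of 115 mm), the width (78 of 80 mm) and the pin's distance before the V (181 mm) all agree with the sizes given. The tool yaw is already close to the cradle's, so I'll align to it and move to behind the pin.

Request:
{"method": "jog_arm", "body": {"deltas": "0.085 0 0 0 0 0 -0.047; 0.085 -0.02 -0.02 0 0 0 0; 0.085 -0.03 -0.03 0 0 0 0; 0.085 -0.03 -0.03 0 0 0 0; 0.085 -0.03 -0.03 0 0 0 0"}}

```text
time_s: 0.6
position: [0.2878, 0.447, 0.2309]
orientation: [[-0.954, 0.3, -0.0], [0.3, 0.954, -0.001], [0.0, -0.001, -1.0]]
contact_force: [0.1, -0.6, -0.4]
opening: 0.0852
finger_force: 0.0
```

Request:
{"method": "jog_arm", "body": {"deltas": "0.085 -0.03 -0.03 0 0 0 0; 0.085 -0.02 -0.012 0 0 0 0; 0.085 0 0 0.04 0 0 0; 0.085 0 0 0.04 0 0 0; 0.085 0 0 0 0 0 0"}}

```text
time_s: 1.1
position: [0.3198, 0.3904, 0.1471]
orientation: [[-0.953, 0.302, -0.009], [0.302, 0.953, -0.007], [0.007, -0.01, -1.0]]
contact_force: [-0.4, -0.7, 0.9]
opening: 0.085
finger_force: 0.0
```

Request:
{"method": "jog_arm", "body": {"deltas": "0.085 0 0 0.04 0 0 0; 0.085 0 0 0.04 0 0 0; 0.085 0 0 0.03 0 0 0; 0.085 0 0 0 0 0 0"}}

```text
time_s: 1.5
position: [0.3213, 0.3925, 0.0393]
orientation: [[-0.954, 0.301, -0.005], [0.301, 0.954, -0.004], [0.004, -0.005, -1.0]]
contact_force: [-0.9, 0.2, 0.8]
opening: 0.085
finger_force: 0.0
```

```bash
python3 - <<'E'
from station import observe,camera
import cv2,numpy as np
s=observe();print(s['time_s'],s['position'])
c=camera("side");w=camera("wrist")
a=cv2.resize(c["image"][170:320,150:330],None,fx=2.8,fy=2.8)
cv2.imwrite("pics/s1.png",np.hstack([a[:420,:400],cv2.resize(w["image"],(400,420))])[...,::-1])
E
```

```text
1.5 [0.32128835 0.39248081 0.03931258]
```

View pics/s1.png

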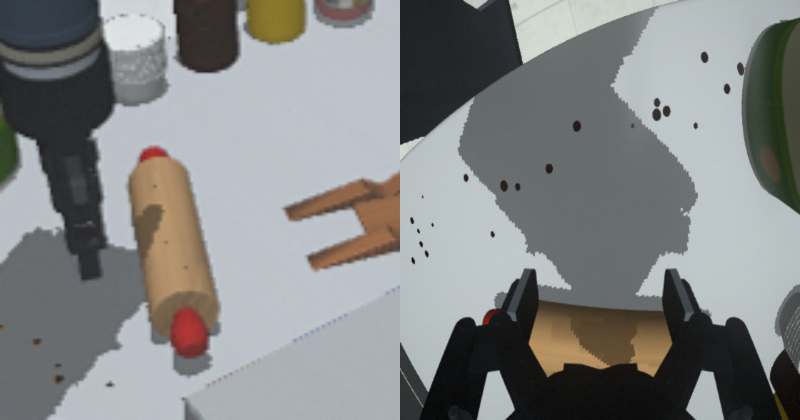

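The side crop shows the near fingertip ending at (90,278), just behind the pin. I'll get its height from the projection.

```bash
python3 - <<'E'
from h import *
s=dict(np.load("side0.npz"))
for off in(.045,.05,.057):
  for z in(.039,.052):
    for fx in(0,.011):
      p=np.r_[np.array([.3213,.3925])-off*np.array([.301,.954])+fx*np.array([.954,-.301]),z]
      q=s["intrinsics"]@(s["T"][:3,:3].T@(p-s["T"][:3,3]));q=q[:2]/q[2];print(off,fx,z,((q-[150,170])*2.8).round())
E
```

```text
0.045 0 0.039 [ 94. 288.]
0.045 0.011 0.039 [109. 285.]
0.045 0 0.052 [ 92. 274.]
0.045 0.011 0.052 [107. 271.]
0.05 0 0.039 [ 95. 293.]
0.05 0.011 0.039 [110. 289.]
0.05 0 0.052 [ 93. 279.]
0.05 0.011 0.052 [108. 276.]
0.057 0 0.039 [ 97. 299.]
0.057 0.011 0.039 [112. 296.]
0.057 0 0.052 [ 94. 286.]
0.057 0.011 0.052 [110. 282.]
```

The open tips sit about 13 mm above the TCP, so a TCP z of 0.004 puts them at 17 mm. That is below the pin's axis and clear over the cheeks. I'll lower, then approach slowly.

Request:
{"method": "jog_arm", "body": {"deltas": "0.085 0 0 0.02 0 0 0; 0.085 0 0 0.012 0 0 0; 0.085 0 0 0.004 0 0 0; 0.085 -0.01 0 0 0 0 0; 0.085 -0.008 0 0 0 0 0"}}

```text
time_s: 2.1
position: [0.3412, 0.3883, 0.0062]
orientation: [[-0.954, 0.301, 0.002], [0.301, 0.954, 0.001], [-0.001, 0.002, -1.0]]
contact_force: [-0.6, 0.3, 0.2]
opening: 0.0848
finger_force: 0.0
```

Request:
{"method": "jog_arm", "body": {"deltas": "0.085 -0.003 0 0 0 0 0; 0.085 -0.003 0 0 0 0 0; 0.085 -0.003 0 0 0 0 0; 0.085 -0.003 0 0 0 0 0; 0.085 -0.003 0 0 0 0 0"}}

```text
time_s: 2.6
position: [0.3543, 0.3833, 0.0053]
orientation: [[-0.954, 0.301, -0.0], [0.301, 0.954, -0.0], [0.0, -0.0, -1.0]]
contact_force: [-1.0, -0.2, 0.3]
opening: 0.0854
finger_force: 0.1
```

Request:
{"method": "jog_arm", "body": {"deltas": "0.085 -0.003 0 0 0 0 0; 0.085 -0.003 0 0 0 0 0; 0.085 -0.003 0 0 0 0 0; 0.085 -0.003 0 0 0 0 0; 0.085 -0.003 0 0 0 0 0"}}

```text
time_s: 3.1
position: [0.3687, 0.3788, 0.0053]
orientation: [[-0.954, 0.301, -0.0], [0.301, 0.954, -0.0], [0.0, -0.0, -1.0]]
contact_force: [-0.8, 0.1, 0.2]
opening: 0.0848
finger_force: 0.1
```

```bash
cat > look.py <<'E'
from h import *
from station import observe,camera
import sys
s=observe();c=camera("top");P=pinpose(c)
v=np.array([.5588,.3211]);y=np.radians(-17.5);ex=np.array([np.cos(y),np.sin(y)]);ey=np.array([-ex[1],ex[0]])
t=np.array(s['position'][:2])-v
print("t",s['time_s'],"tool xyz",(t@ex).round(4),(t@ey).round(4),round(s['position'][2],4),"F",np.round(s['contact_force'],1))
for p in P: print("blob",p[0],p[1].round(1),((p[2][:2]-v)@ex).round(4),((p[2][:2]-v)@ey).round(4))
if len(sys.argv)>1: cv2.imwrite(sys.argv[1],cv2.resize(c["image"][195:345,225:365],None,fx=4,fy=4)[...,::-1])
E
python3 look.py pics/t1.png
```

```text
t 3.1 tool xyz -0.1987 -0.0021 0.0053 F [-0.8  0.1  0.2]
blob 117 [257.6 280.8] -0.1507 0.0945
blob 30 [344.9 315.7] -0.16 -0.1083
```

View pics/t1.png

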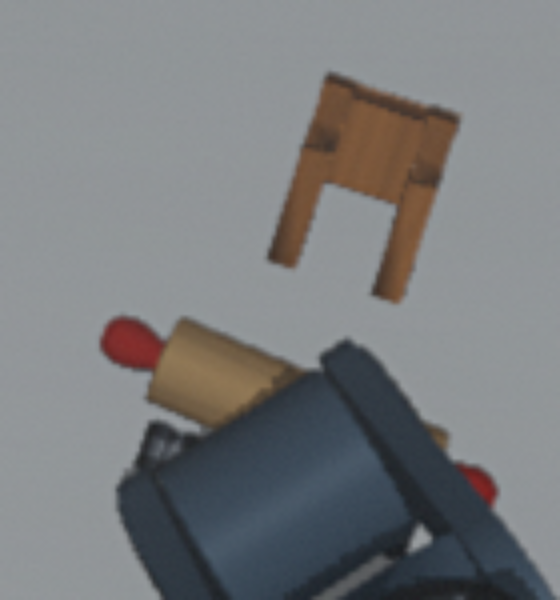

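The pin is rolling ahead of the fingers with its left handle at cradle (-151, 94) mm. I'll keep going slowly.

Request:
{"method": "jog_arm", "body": {"deltas": "0.085 -0.004 0 0 0 0 0; 0.085 -0.004 0 0 0 0 0; 0.085 -0.004 0 0 0 0 0; 0.085 -0.004 0 0 0 0 0; 0.085 -0.004 0 0 0 0 0"}}

```text
time_s: 3.65
position: [0.388, 0.3728, 0.0053]
orientation: [[-0.954, 0.301, 0.0], [0.301, 0.954, 0.0], [-0.0, 0.0, -1.0]]
contact_force: [-0.2, 0.2, -0.0]
opening: 0.0849
finger_force: 0.1
```

```bash
cat >> look.py <<'E'
d=camera("side")
for p in pinpose(d): print("side",p[0],p[1].round(1),((p[2][:2]-v)@ex).round(4),((p[2][:2]-v)@ey).round(4))
if len(sys.argv)>2: cv2.imwrite(sys.argv[2],cv2.resize(d["image"][160:310,170:330],None,fx=4,fy=4)[...,::-1])
E
sed -i 's/,.028)) for/,zz)) for/;s/def pinpose(c)/def pinpose(c,zz=.026)/' h.py
python3 look.py; python3 -c "
from h import *
v=np.array([.5588,.3211]);y=np.radians(-17.5);ex=np.array([np.cos(y),np.sin(y)]);ey=np.array([-ex[1],ex[0]])
for n in('top0','side0'):
  for p in pinpose(dict(np.load(n+'.npz'))): print(n,p[0],((p[2][:2]-v)@ex).round(4),((p[2][:2]-v)@ey).round(4))"
```

```text
t 3.65 tool xyz -0.1784 -0.0021 0.0053 F [-0.2  0.2 -0. ]
blob 114 [261.1 272.5] -0.131 0.0934
side 143 [239.9 283.5] -0.1463 -0.1006
top0 113 -0.1736 0.0967
top0 116 -0.1894 -0.0994
side0 130 -0.1921 -0.0958
```

The pin is centred at about (-137, -5) mm and still skewed by about -3.7°. I'll turn the fingers slightly so they steer it back to parallel and to the left.

Request:
{"method": "jog_arm", "body": {"deltas": "0.085 -0.004 0 0 0 0 -0.04; 0.085 -0.004 0 0 0 0 -0.04; 0.085 -0.004 0 0 0 0 -0.02; 0.085 -0.004 0 0 0 0 0; 0.085 -0.004 0 0 0 0 0"}}

```text
time_s: 4.25
position: [0.4073, 0.3681, 0.0053]
orientation: [[-0.979, 0.205, 0.0], [0.205, 0.979, 0.0], [-0.0, 0.0, -1.0]]
contact_force: [0.8, -0.1, -0.2]
opening: 0.0852
finger_force: 0.0
```

```bash
python3 look.py
```

```text
t 4.25 tool xyz -0.1587 -0.0008 0.0053 F [ 0.8 -0.1 -0.2]
blob 117 [265.4 262.3] -0.1068 0.0917
side 146 [252.  281.3] -0.1217 -0.1024
```

Request:
{"method": "jog_arm", "body": {"deltas": "0.085 -0.006 0 0 0 0 0; 0.085 -0.007 0 0 0 0 0; 0.085 -0.007 0 0 0 0 0; 0.085 -0.005 0 0 0 0 0; 0.085 -0.003 0 0 0 0 0"}}

```text
time_s: 4.85
position: [0.4354, 0.3623, 0.0054]
orientation: [[-0.979, 0.205, 0.001], [0.205, 0.979, 0.0], [-0.001, 0.0, -1.0]]
contact_force: [0.0, -0.8, 0.4]
opening: 0.085
finger_force: 0.0
```

```bash
python3 look.py pics/t2.png pics/s2.png
```

```text
t 4.85 tool xyz -0.1301 0.0022 0.0054 F [ 0.  -0.8  0.4]
blob 117 [270.5 250.3] -0.0782 0.09
side 137 [265.5 278.3] -0.0937 -0.103
```

View pics/s2.png

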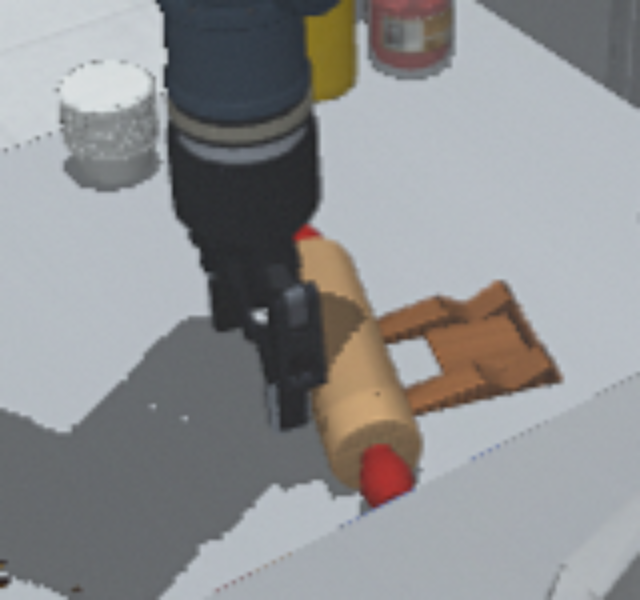

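The side view shows the pin at the ramp feet with the fingertips just behind it. I'll push on up the ramps.

Request:
{"method": "jog_arm", "body": {"deltas": "0.085 -0.005 0 0 0 0 0; 0.085 -0.004 0 0 0 0 0; 0.085 -0.004 0 0 0 0 0; 0.085 -0.004 0 0 0 0 0; 0.085 -0.003 0 0 0 0 0"}}

```text
time_s: 5.45
position: [0.4539, 0.3582, 0.0053]
orientation: [[-0.979, 0.204, -0.001], [0.204, 0.979, -0.0], [0.001, -0.0, -1.0]]
contact_force: [-2.2, 0.8, 1.2]
opening: 0.0848
finger_force: 1.2
```

```bash
python3 look.py
```

```text
t 5.45 tool xyz -0.1112 0.0038 0.0053 F [-2.2  0.8  1.2]
blob 101 [269.1 251.9] -0.0825 0.0917
side 117 [278.  272.9] -0.0649 -0.0963
```

It now follows the fingers at about +6°, with its centre at (-72, -4) mm. I'll turn back to parallel while pushing gently.

Request:
{"method": "jog_arm", "body": {"deltas": "0.085 -0.003 0 0 0 0 0.02; 0.085 -0.003 0 0 0 0 0.03; 0.085 -0.003 0 0 0 0 0.03; 0.085 -0.003 0 0 0 0 0.02; 0.085 -0.003 0 0 0 0 0"}}

```text
time_s: 6.05
position: [0.4686, 0.3544, 0.0053]
orientation: [[-0.953, 0.302, -0.0], [0.302, 0.953, -0.0], [0.0, -0.0, -1.0]]
contact_force: [-2.2, 0.3, 1.4]
opening: 0.0848
finger_force: 1.1
```

```bash
python3 look.py
```

```text
t 6.05 tool xyz -0.0961 0.0046 0.0053 F [-2.2  0.3  1.4]
blob 107 [272.5 241.5] -0.0583 0.092
side 113 [279.9 272.1] -0.0605 -0.0953
```

Parallel and centred (y about -3 mm), with the pin at x = -58 mm on the ramp. I'll continue slowly to the crest.

Request:
{"method": "jog_arm", "body": {"deltas": "0.085 -0.003 0 0 0 0 0; 0.085 -0.003 0 0 0 0 0; 0.085 -0.003 0 0 0 0 0; 0.085 -0.003 0 0 0 0 0; 0.085 -0.003 0 0 0 0 0"}}

```text
time_s: 6.65
position: [0.483, 0.3499, 0.0053]
orientation: [[-0.954, 0.301, 0.0], [0.301, 0.954, -0.0], [-0.0, -0.0, -1.0]]
contact_force: [-2.2, 0.4, 1.3]
opening: 0.0849
finger_force: 1.1
```

Request:
{"method": "jog_arm", "body": {"deltas": "0.085 -0.003 0 0 0 0 0; 0.085 -0.002 0 0 0 0 0; 0.085 -0.002 0 0 0 0 0; 0.085 -0.002 0 0 0 0 0; 0.085 -0.002 0 0 0 0 0"}}

```text
time_s: 7.15
position: [0.4933, 0.3466, 0.0053]
orientation: [[-0.954, 0.301, -0.0], [0.301, 0.954, -0.0], [0.0, -0.0, -1.0]]
contact_force: [-2.0, 1.0, 0.6]
opening: 0.0849
finger_force: 1.1
```

```bash
python3 look.py
```

```text
t 7.15 tool xyz -0.0701 0.0047 0.0053 F [-2.   1.   0.6]
blob 75 [275.  229.3] -0.0304 0.096
side 94 [291.7 266.7] -0.0323 -0.0878
```

Request:
{"method": "jog_arm", "body": {"deltas": "0.085 -0.002 0 0 0 0 0; 0.085 -0.002 0 0 0 0 0; 0.085 -0.002 0 0 0 0 0; 0.085 -0.002 0 0 0 0 0; 0.085 -0.0015 0 0 0 0 0"}}

```text
time_s: 7.75
position: [0.5026, 0.3438, 0.0053]
orientation: [[-0.954, 0.301, 0.0], [0.301, 0.954, 0.0], [-0.0, 0.0, -1.0]]
contact_force: [-0.9, 1.1, 0.8]
opening: 0.085
finger_force: 1.0
```

Request:
{"method": "jog_arm", "body": {"deltas": "0.085 -0.0015 0 0 0 0 0; 0.085 -0.0015 0 0 0 0 0; 0.085 -0.001 0 0 0 0 0; 0.085 -0.001 0 0 0 0 0; 0.085 0 0 0 0 0 0"}}

```text
time_s: 8.25
position: [0.5075, 0.3423, 0.0053]
orientation: [[-0.954, 0.301, 0.001], [0.301, 0.954, 0.0], [-0.001, 0.0, -1.0]]
contact_force: [-0.6, 0.3, 0.7]
opening: 0.0854
finger_force: 0.5
```

```bash
python3 look.py
```

```text
t 8.25 tool xyz -0.0553 0.0048 0.0053 F [-0.6  0.3  0.7]
blob 64 [276.6 222.8] -0.0155 0.0973
side 84 [298.1 263.8] -0.0166 -0.0838
```

Request:
{"method": "jog_arm", "body": {"deltas": "0.085 -0.001 0 0 0 0 0; 0.085 -0.001 0 0 0 0 0; 0.085 -0.001 0 0 0 0 0; 0.085 -0.001 0 0 0 0 0; 0.085 0 0 0 0 0 0"}}

```text
time_s: 8.85
position: [0.5117, 0.3411, 0.0054]
orientation: [[-0.954, 0.301, 0.001], [0.301, 0.954, 0.0], [-0.001, 0.001, -1.0]]
contact_force: [-0.7, -0.0, -0.1]
opening: 0.0852
finger_force: 0.0
```

```bash
python3 look.py
```

```text
t 8.85 tool xyz -0.0509 0.0049 0.0054 F [-0.7 -0.  -0.1]
blob 73 [277.3 221. ] -0.0111 0.0972
side 77 [300.  262.9] -0.0118 -0.0825
```

Request:
{"method": "jog_arm", "body": {"deltas": "0.085 0 0 0 0 0 0; 0.085 0 0 0 0 0 0; 0.085 0 0 0 0 0 0; 0.085 0 0 0 0 0 0; 0.085 0 0 0 0 0 0"}}

```text
time_s: 9.45
position: [0.5109, 0.3411, 0.0053]
orientation: [[-0.954, 0.301, -0.0], [0.301, 0.954, -0.0], [0.0, -0.0, -1.0]]
contact_force: [0.4, 0.5, -0.2]
opening: 0.085
finger_force: 0.0
```

```bash
python3 look.py pics/t3.png pics/s3.png
```

```text
t 9.45 tool xyz -0.0517 0.0047 0.0053 F [ 0.4  0.5 -0.2]
blob 63 [277.  221.3] -0.0119 0.0975
side 82 [299.7 263. ] -0.0125 -0.0826
```

View pics/s3.png

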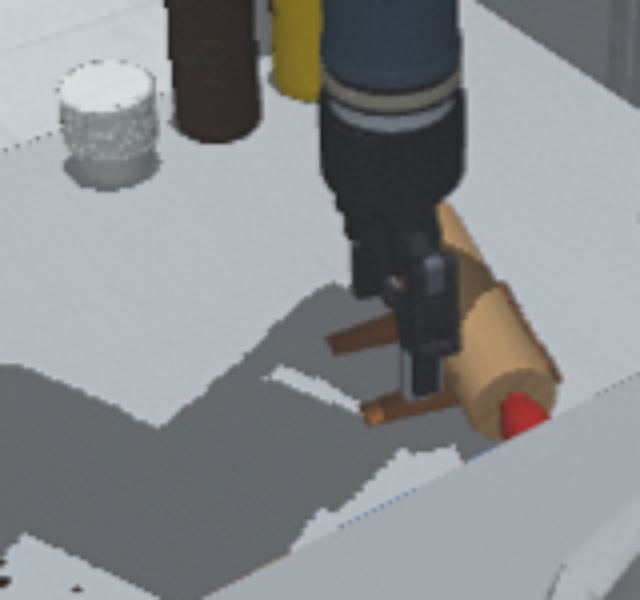

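The pin is still against the fingers, balanced about at the crest (same 40 mm tool offset, zero force). I'll nudge on.

Request:
{"method": "jog_arm", "body": {"deltas": "0.085 -0.001 0 0 0 0 0; 0.085 -0.001 0 0 0 0 0; 0.085 -0.001 0 0 0 0 0; 0.085 -0.001 0 0 0 0 0; 0.085 0 0 0 0 0 0"}}

```text
time_s: 10.05
position: [0.515, 0.3399, 0.0053]
orientation: [[-0.954, 0.301, 0.0], [0.301, 0.954, 0.0], [-0.0, 0.0, -1.0]]
contact_force: [0.1, 0.2, 0.1]
opening: 0.0849
finger_force: 0.0
```

```bash
python3 look.py
```

```text
t 10.05 tool xyz -0.0474 0.0047 0.0053 F [0.1 0.2 0.1]
blob 90 [281.9 213. ] 0.0095 0.0933
side 40 [307.  261.2] 0.004 -0.0822
```

The pin has rolled over the crest. I'll back off and lift away, then check.

Request:
{"method": "jog_arm", "body": {"deltas": "0.085 0.01 0 0 0 0 0; 0.085 0.02 0 0 0 0 0; 0.085 0.03 0 0 0 0 0; 0.085 0.03 0 0 0 0 0; 0.085 0 0 -0.03 0 0 0"}}

```text
time_s: 10.65
position: [0.4202, 0.3654, 0.0321]
orientation: [[-0.954, 0.298, -0.013], [0.298, 0.954, -0.007], [0.011, -0.011, -1.0]]
contact_force: [0.1, -0.2, 0.1]
opening: 0.085
finger_force: 0.0
```

Request:
{"method": "jog_arm", "body": {"deltas": "0.085 0.02 0 -0.04 0 0 0; 0.085 0.03 0 -0.04 0 0 0; 0.085 0.03 0 -0.04 0 0 0; 0.085 0.03 0 -0.04 0 0 0; 0.085 0 0 0 0 0 0"}}

```text
time_s: 11.15
position: [0.3218, 0.4024, 0.2001]
orientation: [[-0.955, 0.297, 0.005], [0.297, 0.955, 0.006], [-0.003, 0.007, -1.0]]
contact_force: [0.6, 0.3, 0.6]
opening: 0.085
finger_force: 0.0
```

```bash
python3 look.py pics/t4.png pics/s4.png; python3 -c "
import cv2,numpy as np
cv2.imwrite('pics/ts4.png',np.hstack([cv2.resize(cv2.imread('pics/'+n),(400,420)) for n in('t4.png','s4.png')]))"
```

```text
t 11.15 tool xyz -0.2505 0.0062 0.2001 F [0.6 0.3 0.6]
blob 101 [282.  214.8] 0.0057 0.0917
blob 102 [366.4 242.5] 0.0072 -0.1059
side 32 [307.6 261.1] 0.0053 -0.0824
```

View pics/ts4.png

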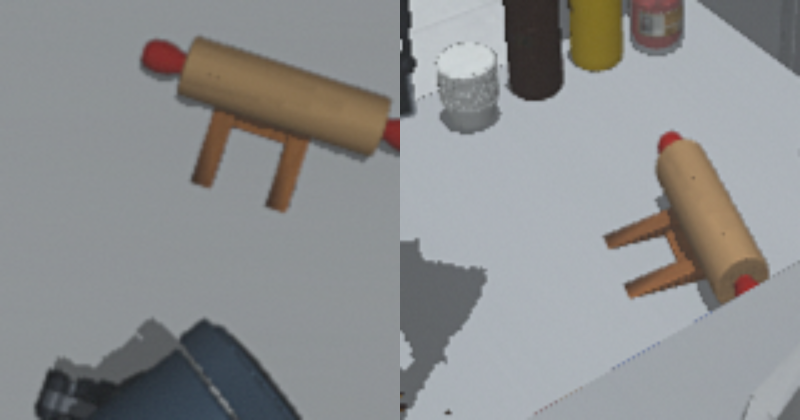

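Seated: the pin lies parallel across both cheeks, about 7 mm off centre, and the jars, tin and cups were never approached. I'll wait briefly, confirm it is still, and hand in.

Request:
{"method": "jog_arm", "body": {"deltas": "0.085 0 0 0 0 0 0; 0.085 0 0 0 0 0 0; 0.085 0 0 0 0 0 0; 0.085 0 0 0 0 0 0; 0.085 0 0 0 0 0 0"}}

```text
time_s: 11.75
position: [0.3242, 0.3998, 0.1946]
orientation: [[-0.953, 0.302, -0.001], [0.302, 0.953, -0.001], [0.001, -0.001, -1.0]]
contact_force: [-0.5, -1.0, 0.1]
opening: 0.0847
finger_force: 0.0
```

```bash
python3 look.py && python3 -c "
from station import finish_job
print(finish_job())"
```

```text
t 11.75 tool xyz -0.2474 0.0045 0.1946 F [-0.5 -1.   0.1]
blob 100 [282.  214.8] 0.0057 0.0919
blob 107 [366.3 242.6] 0.0067 -0.1058
side 32 [307.6 261.1] 0.0053 -0.0824
the job is handed in; nothing more can be done
None
```

The rolling pin was rolled up the ramps and rests still in the cradle's V, about 7 mm off centre and sticking out over both cheeks; the arm finished clear of everything, and I handed the job in at about 12 s.

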